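# Seat the prefilter and hold the suction lever level

### The job

Lift the flat round prefilter by its rib out of its moulded nest in the tray, lay it flat, rib up, in the round seat of the suction check stand and let go of it. Only once it lies in the seat, push the stand's sprung lever down with the fingers from its raised rest position to level, halfway down its travel, and finish while still holding it level: the program ends with the lever pressed, not released. Leave the cyclone, the crevice tool and the brush where they are.

Things in the scene. Friction and masses are not known exactly. Their poses are not given: they have to be found in the camera images.
- prefilter_mid (a point): Centre of the flat prefilter, half-way up (25 mm above its underside). Loose stiff white disc, diameter 100 mm (98 at the underside), 16 mm thick, about 0.12 kg, pleats on top; across its top stands a straight central grip rib 70 mm long, 14 mm thick, its top 50 mm above the disc's underside. Own x runs along the rib, y across its thickness, z up. It starts in the nest.
- nest (a point): Centre of the floor of the round nest moulded in the mint tray, 4 mm above the bench; z up. Its rim is 12 mm high, inner diameter 105 mm at the floor, widening to 112 mm. The prefilter starts on this floor. The tray is fixed, 160 x 140 mm, walls 36 mm high; the three trays swap places between starts.
- seat (a point): Centre of the floor of the check stand's round seat, 30 mm above the bench, where the prefilter's underside belongs. Aluminium rim 12 mm high, inner diameter 105 mm at the floor, widening to 116 mm. The stand is a fixed grey block 150 x 280 x 30 mm. Axes: x roughly away from the robot, y from the seat towards the lever, whose centre line is 160 mm along +y, z up.
- lever_hinge (a point): Fixed point where the lever's centre line meets its hinge axis, 85 mm above the bench. Axes as the seat's: x level, pointing away from the lever's free end; y the hinge axis; z up. Two fixed cheeks beside the lever reach 55 mm from the hinge towards its free end, 60 mm wide over both; their tops, 91 mm above the bench, are flush with the lever's top when it is level.
- lever_press (a point): Where to push: on the lever's top face, 90 mm from the hinge axis, 6 mm above the lever's middle plane; moves with the lever, 91 mm above the bench when it is level. Black lever 12 mm thick, 34 mm wide, with a 44 mm wide, 36 mm long pad at its free end, centred 91.5 mm from the hinge. Free space below.
- lever (a joint): Lever angle in rad: 0 at rest (free end raised 0.35 rad, 20 degrees, above level), 0.35 level, 0.70 at the bottom stop. It springs back when let go; at the push point it takes about 3 N to start, 5.5 N at level, 8.5 N at the bottom.
- cyclone: Bystander: grey cone-shaped cyclone separator with a side stub, 82 mm wide, 108 mm high, standing in the white tray. Origin at its underside.
- crevice_tool: Bystander: black crevice tool, 136 mm long, 34 mm high, lying in the grey tray. Origin at its underside.
- brush: Bystander: short brush, wooden back 130 mm long, lying bristles up in a steel spring clip on the far bench edge, about 40 mm high. Origin at its underside.
Mind the look-alikes: they are no part of the job. What is shaped like the part that bears prefilter_mid but black or green is not meant. What is shaped like the part that bears nest but purple is not meant.

How it is judged:
On the way, in this order (a step that is already met when the one before it is completed fails the run):
1. the prefilter is lifted clear of its nest and tray (z of prefilter_mid in the frame of nest above 0.065 m and contact force between the fingers and prefilter above 0.5 N), for 0.1 s.
2. the prefilter lies flat in the stand's seat, rib up, let go (horizontal distance between prefilter_mid and seat below 0.007 m and z of prefilter_mid in the frame of seat between 0.021 and 0.0285 m and angle between prefilter_mid's own z axis and vertical below 0.06 rad and contact force between the fingers and prefilter below 0.2 N and linear speed of prefilter below 0.02 m/s), for 0.2 s.
At the end, for the whole second after the job is handed in: The fingers hold the lever level, within 0.08 rad (joint 0.27 to 0.43), pushing on it with more than 2 N; the prefilter lies in the seat untouched by the fingers, within 7 mm of centre, its underside within about 4 mm of the seat's floor, tilted less than 0.06 rad (value of joint lever between 0.27 and 0.43 rad and contact force between the fingers and lever above 2 N and contact force between the fingers and prefilter below 0.2 N and horizontal distance between prefilter_mid and seat below 0.007 m and z of prefilter_mid in the frame of seat between 0.021 and 0.0285 m and angle between prefilter_mid's own z axis and vertical below 0.06 rad); the arm keeps its last pose, push and grip.
It fails at once if the lever pushed down with no prefilter in the seat (value of joint lever above 0.15 rad and horizontal distance between prefilter_mid and seat above 0.02 m).
It fails at once if the cyclone moved by more than 30 mm (distance of cyclone from where it was at the start of the episode above 0.03 m).
It fails at once if the crevice tool moved by more than 30 mm (distance of crevice_tool from where it was at the start of the episode above 0.03 m).
It fails at once if the brush moved by more than 30 mm (distance of brush from where it was at the start of the episode above 0.03 m).
It also fails if it takes over 51 s, if anything falls off the work surface, if the arm or the gripper's body presses on something with over 40 N, if the wrist force passes 120 N, or if a joint passes its speed limit or range.

### The arm

A 6-joint arm with a two-finger parallel gripper is mounted at the origin on the work surface. World frame = base frame: x ahead of the robot, y to its left, z up, the work surface at z = 0. Lengths are in m, angles in rad, forces in N, time in s.
With the tool pointing down it reaches from about 0.375 to 0.9 m from the base axis. Payload 3.1 kg.
Tool frame: the origin (TCP) lies between the finger pads; the fingertips stand robot.tip_extent ahead of it and the grasp point (between the pads) lies 3 mm ahead of it (robot.tip_extent is the distance from the TCP to the fingertips, in m); z points along the fingers, x is the direction in which the jaws open and shut, and the axes are right-handed (so a half turn about z gives the same grasp; the last joint's range is limited). The gripper opens to 87 mm and grips with 3 to 60 N. Pads are 19 mm wide; open, the fingers measure 117 mm over their backs; the gripper's body (75 mm by 190 mm) begins 51 mm behind the grasp point.
Start: joints at [0.996, 0.527, 1.433, -0, 1.181, -0.178], TCP at [0.242, 0.576, 0.245] pointing down, gripper open.
Joint ranges: [-3.08, 3.08], [-0.75, 2.2], [0.22, 2.44], [-1.43, 4.57], [0, 2.65], [-2.85, 2.85]. Speed limits (rad/s): [2.79, 2.79, 3.14, 3.14, 3.14, 3.14].

### API

Orientations are given as a unit quaternion [x, y, z, w].
In Python, from rig import robot, cams gives the robot as it stands.
- The arm moves only by the tool carry_out, never from a script. Its argument "steps" is a list of rows, each a list of 3 entries, a list of its own where there are three numbers: the shift along the world's x, y, z in cm, then the turn about the world's z in degrees, then the closure, from 0 (fully open) to 1 (shut). In form: [[[dx, dy, dz], spin, fingers], ...]. A call has 1 to 10 rows; each row shifts and turns the pose as measured when the row begins; what a row does not reach is not made up. A row lasts 1/10 s, in which the tool goes at most 50 mm and 8.59 degrees, less where a joint would pass 70% of its speed; a pose out of reach is approached as far as the arm can. A call with a gripper value outside its range is refused whole. The fingers move at their own pace and stop on an object; "squeeze" is the grip in N (left out, the last holds). Time passes only in rows, so rows that do not move let the fingers close. It gives the time, the measured TCP pose, the force and the opening at its end, in the units of the state.
- robot.get_obs(): the state, without advancing time (a new reading comes with each control period).
- cams.camera(name): name is "scene" or "top" or "wrist"; returns a dict with "pixels" (480x640x3 uint8, red, green, blue), "fx", "fy", "cx", "cy" (pixels), "k1" (the pictures are not rectified: a ray, as slopes to the right and down, at radius r is drawn at 1 + k1 r^2 times it, then the intrinsics apply), "eye" and "rotation" of the camera in the world. Camera axes: x right, y up, looking along -z (the intrinsics and any distortion apply to the point x, -y, -z); pixel columns grow to the right and rows downward; lengths in m; the calibration is good to about 2 mm. A picture is of the moment at which its call begins. There is no depth.
- robot.hand_in(): hands the job in, once; it reports no verdict.
The state is a dict: "time": time; "q": joint angles; "joint_velocities": joint speeds; "joint_torque": joint torques, N m; "position": TCP position; "tool_rot": TCP orientation; "ft_force": force on the tool from outside, world axes, zero at the start; "moment": the same for the moment, N m; "grip_width": finger opening in m.
Only numpy, scipy, OpenCV 4.12 (cv2) and the standard library are available. Lean on these libraries where they do the work, as an engineer would, in place of code of your own. Each camera call takes 0.05 s, during which the arm holds its last target. There are 200 camera calls.

## Working session

There is one attempt and no reset: what is moved stays moved. The work goes in short steps, Python scripts to look and compute and a tool call to move; the robot and the scene stay as the last step left them, time stands still between calls to the robot, and variables do not carry over. Pictures are saved under pics/ and viewed, about 8 in all and at most 12, crops included, and the job is handed in when it is done.

Besides the shell and the picture viewer there is one more tool, called as name(argument=value, ...) on one line, values as JSON. carry_out: Moves the arm, as the interface text tells. Its arguments: {"type":"object","properties":{"steps":{"type":"array"},"squeeze":{"type":"number"}},"required":["steps"]}

```bash
mkdir -p pics; ls; cat > h.py <<'E'
import numpy as np, cv2
from rig import robot, cams
def shot(name, fn=None):
    c=cams.camera(name)
    if fn: cv2.imwrite('pics/'+fn, c["pixels"][:,:,::-1])
    return c
def ray(c,u,v):
    p=np.array([(u-c["cx"])/c["fx"],(v-c["cy"])/c["fy"]]); q=p.copy()
    for _ in range(20): q=p/(1+c["k1"]*(q@q))
    d=np.array(c["rotation"])@np.array([q[0],-q[1],-1.0])
    return np.array(c["eye"]),d/np.linalg.norm(d)
def onz(c,u,v,z):
    e,d=ray(c,u,v); return e+d*(z-e[2])/d[2]
def proj(c,P):
    r=np.array(c["rotation"]).T@(np.array(P)-c["eye"]); s=np.array([r[0],-r[1]])/-r[2]
    s=s*(1+c["k1"]*(s@s)); return s*[c["fx"],c["fy"]]+[c["cx"],c["cy"]]
E
python3 - <<'E'
from h import *
o=robot.get_obs(); print(o["time"],o["position"],o["tool_rot"],o["grip_width"],robot.tip_extent)
for n in ("scene","top"):
    c=shot(n,n+"1.png"); print(n,c["fx"],c["k1"],c["eye"],c["rotation"])
E
```

```text
pics
0.0 [0.24113341 0.57585254 0.24357483] [ 8.32604611e-01  5.53866728e-01 -1.00879625e-03  4.38447875e-04] 0.08722733483651851 0.022
scene 567.5104690031454 -0.18030811246681508 [ 1.49177854 -0.19443674  0.85631301] [0.34339515 0.2796678  0.57818645 0.68524895]
top 616.3217356492785 -0.19626491922418166 [0.3567673  0.0015261  1.51566352] [-0.0527259   0.05024936  0.71094426 -0.6994664 ]
```

```bash
sed -i 's/^def shot/from scipy.spatial.transform import Rotation as Rn\ndef shot/; s/    if fn: cv2/    c["rotation"]=Rn.from_quat(c["rotation"]).as_matrix()\n    if fn: cv2/' h.py; cat h.py | head -9
```

```text
import numpy as np, cv2
from rig import robot, cams
from scipy.spatial.transform import Rotation as Rn
def shot(name, fn=None):
    c=cams.camera(name)
    c["rotation"]=Rn.from_quat(c["rotation"]).as_matrix()
    if fn: cv2.imwrite('pics/'+fn, c["pixels"][:,:,::-1])
    return c
def ray(c,u,v):
```

View pics/top1.png

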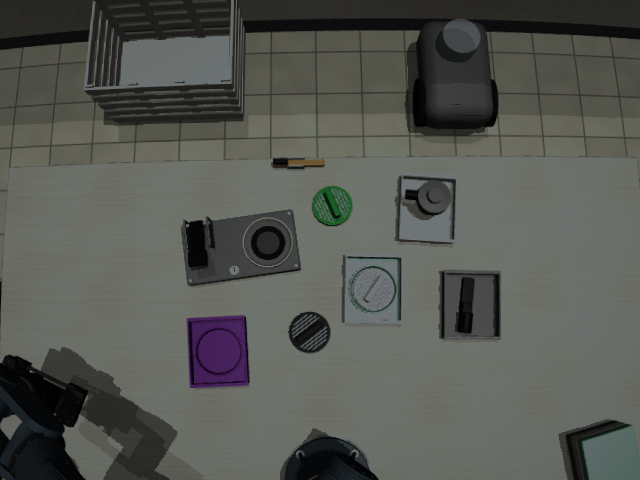

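View pics/scene1.png

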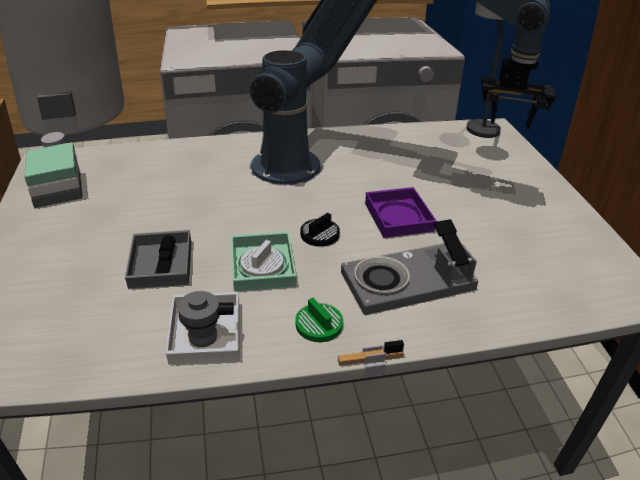

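Top view (640x480): three rib-discs are visible. The white one at (373,289) lies in the mint tray. The green one at (332,206) and the black one at (309,332) are loose on the bench. The purple tray at (218,351) is the nest look-alike. The white disc in the mint tray fits the description by colour and place. The seat is at (268,242). The lever is at (197,243), and its free end should point at the robot. I'll confirm with one enlarged crop.

```bash
python3 - <<'E'
from h import *
a=cv2.imread('pics/top1.png'); 
k=lambda x0,y0,w,h,s:cv2.resize(np.clip(a[y0:y0+h,x0:x0+w]*1.0*1.4,0,255).astype('uint8'),None,fx=s,fy=s,interpolation=cv2.INTER_CUBIC)
L=k(175,200,130,90,6); cv2.imwrite('pics/crA.png',L[:,:])
R=k(335,250,75,80,5)
out=np.zeros((540+0,780,3),'uint8'); out[:540,:780]=L
canvas=np.zeros((600,800,3),'uint8')
L=k(175,200,130,90,3.3);R=k(335,250,75,80,4.9)
canvas[:L.shape[0],:L.shape[1]]=L; canvas[:R.shape[0],430:430+R.shape[1]]=R[:, :370]
cv2.imwrite('pics/crop1.png',canvas)
E
```

```text
(no output)
```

View pics/crop1.png

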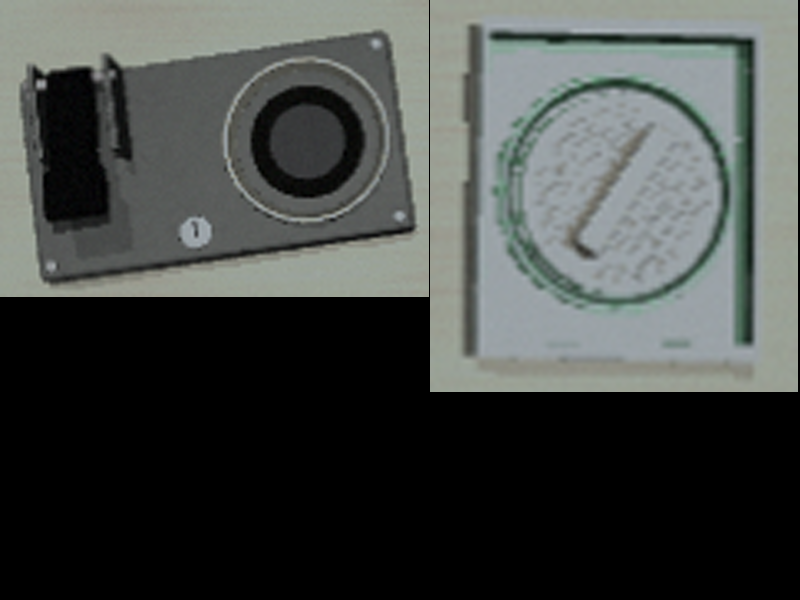

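The crop confirms it. The white disc in the mint nest is the prefilter, with its rib running about (365,299) to (380,276) in top pixels. The seat rim is centred near (268,242). Stand bolts are at (289,213), (296,265) and (190,281), and the lever pad is near (198,264).

```bash
python3 - <<'E'
from h import *
t=shot("top")
f=lambda x,y:(x/3.3+175-.35,y/3.3+200-.35)
g=lambda x,y:((x-430)/4.9+335-.4,y/4.9+250-.4)
p=lambda n,uv,z:print(n,np.round(onz(t,*uv,z),4))
p("seat",f(307,140),.042)
b=[onz(t,*f(*q),.03) for q in((376,43),(399,216),(50,266))]; print(np.round(b,4))
d=b[2]-b[1]; d2=b[0]-b[1]; print("stand yaw y-dir",np.degrees(np.arctan2(d[1],d[0]))-90, "x-dir",np.degrees(np.arctan2(d2[1],d2[0])))
p("nest rim",g(613,192),.016); p("disc",g(627,190),.020)
p("rib L end a",g(575,240),.045); p("rib end b",g(652,125),.045)
p("padend",f(77,219),.115)
E
```

```text
seat [0.5764 0.1345 0.042 ]
[[0.6503 0.0839 0.03  ]
 [0.5206 0.068  0.03  ]
 [0.4872 0.3271 0.03  ]]
stand yaw y-dir 7.352648982293346 x-dir 6.973952663444466
nest rim [ 0.4609 -0.1169  0.016 ]
disc [ 0.4615 -0.1235  0.02  ]
rib L end a [ 0.4359 -0.0955  0.045 ]
rib end b [ 0.4914 -0.1346  0.045 ]
padend [0.5124 0.2897 0.115 ]
```

carry_out(steps=[[[1.4, -4.4, 0], -1.25, 0], [[1.4, -4.4, 0], -1.25, 0], [[1.4, -4.4, 0], -1.25, 0], [[1.4, -4.4, 0], -1.25, 0], [[1.4, -4.4, 0], -1.25, 0], [[1.4, -4.4, 0], -1.25, 0], [[1.4, -4.4, 0], -1.25, 0], [[1.4, -4.4, 0], -1.25, 0], [[1.4, -4.4, 0], -1.25, 0], [[1.4, -4.4, 0], -1.25, 0]])

```text
time: 1.15
position: [0.3814, 0.1258, 0.2422]
tool_rot: [0.887, 0.462, 0.001, -0.0]
ft_force: [-0.1, 0.1, 0.9]
grip_width: 0.087
```

carry_out(steps=[[[1.0, -3.2, -0.5], 0, 0], [[1.0, -3.2, -0.5], 0, 0], [[1.0, -3.2, -0.5], 0, 0], [[1.0, -3.2, -0.5], 0, 0], [[1.0, -3.2, -0.5], 0, 0], [[1.0, -3.2, -0.5], 0, 0], [[1.0, -3.2, -0.5], 0, 0], [[1.0, -2.4, -0.5], 0, 0], [[0, 0, 0], 0, 0]])

```text
time: 2.05
position: [0.4657, -0.1398, 0.2009]
tool_rot: [0.889, 0.457, 0.004, 0.002]
ft_force: [-0.4, 0.5, -0.5]
grip_width: 0.0871
```

```bash
python3 - <<'E'
from h import *
o=robot.get_obs(); print(o["position"],Rn.from_quat(o["tool_rot"]).as_matrix().round(4))
c=shot("wrist","w1.png"); print(c["eye"],c["rotation"].round(3)); print(c["fx"],c["k1"],proj(c,[.4596,-.1208,.054]),proj(c,o["position"]-[0,0,.003]))
E
```

```text
[ 0.46573478 -0.13976737  0.20094227] [[ 5.820e-01  8.132e-01  8.200e-03]
 [ 8.132e-01 -5.820e-01 -3.000e-04]
 [ 4.500e-03  6.800e-03 -1.000e+00]]
[ 0.40773615 -0.09888925  0.34051099] [[ 0.582 -0.783 -0.218]
 [ 0.813  0.562  0.152]
 [ 0.004 -0.266  0.964]]
352.80012691999997 0.005035323379781605 [334.36799036 209.95824085] [320.62039359 306.99239022]
```

View pics/w1.png

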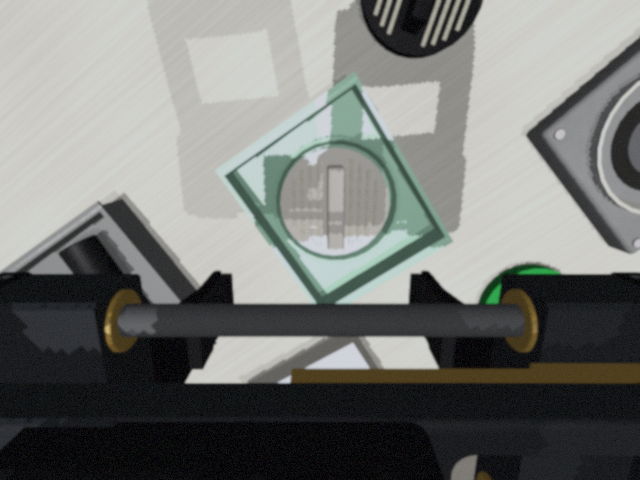

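The wrist view shows the white disc at (335,200) in the mint nest. Its rib is upright, about (335,167) to (336,248), so it lies square across the jaws.

```bash
python3 - <<'E'
from h import *
a=cv2.imread('pics/w1.png'); b=cv2.resize(a[130:270,260:410],None,fx=5,fy=5,interpolation=cv2.INTER_CUBIC); b=np.clip(b*1.3,0,255).astype('uint8'); cv2.imwrite('pics/w1c.png',b[:600,:])
c=shot("wrist")
e=[onz(c,335.5,167,.054),onz(c,336,248,.054)]; d=e[0]-e[1]; print(e,np.mean(e,0),np.linalg.norm(d),np.degrees(np.arctan2(d[1],d[0])))
E
```

```text
[array([ 0.43006764, -0.09815784,  0.054     ]), array([ 0.4857063 , -0.13647973,  0.054     ])] [ 0.45788697 -0.11731879  0.054     ] 0.06755906889877475 145.44233951555591
```

View pics/w1c.png

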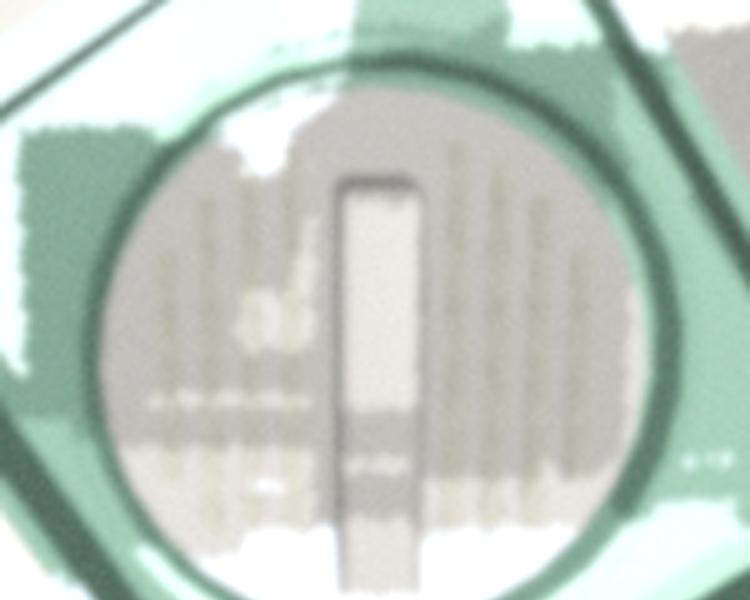

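carry_out(steps=[[[-0.4, 1.1, -2.0], 0, 0], [[-0.35, 1.1, -2.0], 0, 0], [[0, 0, -2.0], 0, 0], [[0, 0, -2.0], 0, 0], [[0, 0, -1.5], 0, 0], [[0, 0, 0], 0, 0]])

```text
time: 2.75
position: [0.4516, -0.105, 0.1056]
tool_rot: [0.887, 0.461, 0.002, -0.002]
ft_force: [-0.9, 0.4, -0.5]
grip_width: 0.0871
```

carry_out(steps=[[[0.65, -1.3, 0], 0, 0], [[0, 0, 0], 0, 0], [[0, 0, 0], 0, 0]])

```text
time: 3.05
position: [0.4588, -0.1175, 0.1075]
tool_rot: [0.887, 0.462, 0.003, -0.001]
ft_force: [0.2, -0.1, 0.0]
grip_width: 0.0868
```

carry_out(steps=[[[0, 0, -1.5], 0, 0], [[0, 0, -1.5], 0, 0], [[0, 0, -1.2], 0, 0], [[0, 0, -0.8], 0, 0], [[0, 0, 0], 0, 0], [[0, 0, 0], 0, 0]])

```text
time: 3.65
position: [0.4625, -0.1199, 0.0605]
tool_rot: [0.887, 0.462, 0.006, 0.004]
ft_force: [0.4, -0.7, -0.0]
grip_width: 0.0869
```

carry_out(steps=[[[-0.4, 0.2, -0.8], 0, 0], [[0, 0, -0.5], 0, 0], [[0, 0, 0], 0, 0], [[0, 0, 0], 0, 0]])

```text
time: 4.05
position: [0.4587, -0.118, 0.0478]
tool_rot: [0.887, 0.462, 0.007, 0.005]
ft_force: [-0.7, 0.1, 0.0]
grip_width: 0.0871
```

carry_out(steps=[[[0, 0, 0], 0, 1], [[0, 0, 0], 0, 1], [[0, 0, 0], 0, 1], [[0, 0, 0], 0, 1], [[0, 0, 0], 0, 1], [[0, 0, 0], 0, 1], [[0, 0, 0], 0, 1], [[0, 0, 0], 0, 1]], squeeze=25)

```text
time: 4.85
position: [0.4593, -0.1182, 0.0482]
tool_rot: [0.887, 0.462, 0.007, 0.005]
ft_force: [-0.5, -0.1, -0.7]
grip_width: 0.0313
```

carry_out(steps=[[[0, 0, 0], 0, 1], [[0, 0, 0], 0, 1], [[0, 0, 0], 0, 1], [[0, 0, 0], 0, 1]])

```text
time: 5.25
position: [0.4591, -0.1183, 0.0484]
tool_rot: [0.887, 0.462, 0.007, 0.005]
ft_force: [0.5, -0.2, 0.4]
grip_width: 0.0138
```

carry_out(steps=[[[0, 0, 1.5], 0, 1], [[0, 0, 2], 0, 1], [[0, 0, 2], 0, 1], [[0, 0, 2], 0, 1], [[0, 0, 2], 0, 1], [[0, 0, 1], 0, 1], [[0, 0, 0], 0, 1], [[0, 0, 0], 0, 1]])

```text
time: 6.05
position: [0.4566, -0.1168, 0.1546]
tool_rot: [0.887, 0.462, 0.006, 0.002]
ft_force: [-0.1, 1.0, -1.0]
grip_width: 0.0141
```

carry_out(steps=[[[1.0, 2.0, 0], 0, 1], [[1.6, 3.3, 0], 0, 1], [[1.6, 3.3, 0], 0, 1], [[1.6, 3.3, 0], 0, 1], [[1.6, 3.3, 0], 0, 1], [[1.6, 3.3, 0], 0, 1], [[1.6, 3.3, 0], 0, 1], [[0.8, 1.8, 0], 0, 1], [[0, 0, 0], 0, 1], [[0, 0, 0], 0, 1]])

```text
time: 7.05
position: [0.5677, 0.1286, 0.1405]
tool_rot: [0.888, 0.46, -0.004, -0.004]
ft_force: [-0.6, -0.4, -2.0]
grip_width: 0.0139
```

```bash
python3 - <<'E'
from h import *
o=robot.get_obs(); print(o["position"],Rn.from_quat(o["tool_rot"]).as_matrix().round(4)[:,2],o["grip_width"])
c=shot("wrist","w2.png"); s=shot("scene","s2.png"); print(proj(c,[.5764,.1345,.042]),proj(s,[.5764,.1345,.042]))
a=np.vstack([cv2.imread('pics/w2.png')[60:480:,:],]) 
b=cv2.imread('pics/s2.png')[180:330,310:510]
out=np.zeros((600,800,3),'uint8'); out[:300,:400]=cv2.resize(cv2.imread('pics/w2.png'),(400,300)); out[300:600,:400]=cv2.resize(b,(400,300)); out[:300,400:]=cv2.resize(cv2.imread('pics/w2.png')[150:390,160:480],(400,300))
cv2.imwrite('pics/c2.png',np.clip(out*1.3,0,255).astype('uint8'))
E
```

```text
[0.56772197 0.12862661 0.14050109] [-0.0098  0.0031 -0.9999] 0.013877991931762966
[335.05783394 252.63851997] [380.95636486 272.59111344]
```

View pics/c2.png

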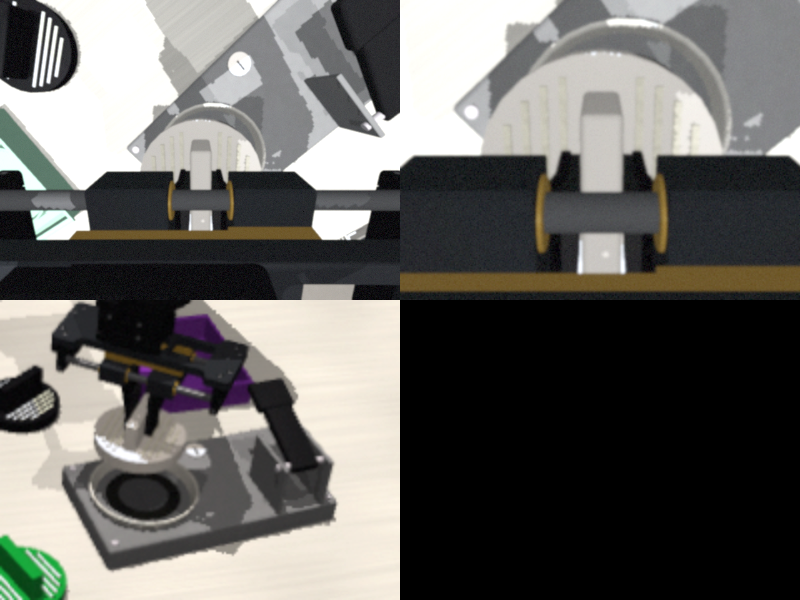

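The wrist view shows the disc held level by its rib just short of the seat: disc arc apex near (333,192) and seat rim apex near (352,166). In the scene view it hovers over the seat, and the raised lever's free end points to the robot side.

```bash
python3 - <<'E'
from h import *
from scipy.optimize import least_squares
o=robot.get_obs(); p=o["position"]; print(p)
c=shot("wrist"); a=c["pixels"].astype(int)
R=Rn.from_quat(o["tool_rot"]).as_matrix(); y=R[:,1]   # along the rib
e=onz(c,320.8,243.6,p[2]+.0056); 
u=np.array([c["eye"][0]-e[0],c["eye"][1]-e[1],0]); s=np.sign(u@y)
print("rib end",e,"centre",e-s*y*.035,"minus tcp",e-s*y*.035-p)
# disc top arc (100 mm at z=p-.0284): points from crop
cr=lambda x,y:(160+(x-400)*.8,150+y*.8)
for n,pts,z,r in (("disc",[(483,150),(492,118),(520,85),(560,61),(617,50),(660,59),(690,83),(707,115),(713,150)],p[2]-.0284,.05),("seat rim",[(540,45),(570,30),(605,21),(640,19),(680,33),(710,62),(727,95),(732,125)],.042,None)):
    q=np.array([onz(c,*cr(*k),z)[:2] for k in pts])
    f=least_squares(lambda v:np.hypot(*(q-v[:2]).T)-(r or v[2]),[*q.mean(0),.055]); print(n,f.x,np.abs(f.fun).max())
# scene view: seat rim by ellipse of its opening from top and scene colour? print top projections
t=shot("top","top2.png"); print(proj(t,[.5764,.1345,.042]))
E
```

```text
[0.56760742 0.12783039 0.14086537]
rib end [0.54194019 0.14610063 0.14646537] centre [0.57049608 0.12586589 0.14612351] minus tcp [ 0.00288866 -0.00196449  0.00525814]
disc [0.56911206 0.1268168  0.055     ] 0.0035870623064771096
seat rim [0.57907782 0.13084752 0.06510518] 0.0011765190837661615
[267.68173515 242.07076888]
```

```bash
python3 - <<'E'
from h import *
for n,x0,y0,w,h in (("top",240,215,56,54),("scene",350,252,62,48)):
    c=shot(n); g=cv2.imread('pics/%s1.png'%n,0)[y0:y0+h,x0:x0+w]; G=cv2.resize(g,None,fx=4,fy=4,interpolation=cv2.INTER_CUBIC)
    for th in (35,45,55):
        m=(G<th).astype('uint8'); cs,_=cv2.findContours(m,cv2.RETR_EXTERNAL,cv2.CHAIN_APPROX_NONE); k=max(cs,key=cv2.contourArea)
        e=cv2.fitEllipse(k); u=(e[0][0]+.5)/4-.5+x0; v=(e[0][1]+.5)/4-.5+y0
        print(n,th,cv2.contourArea(k)/16,np.round(e[1],1)/4,(round(u,1),round(v,1)),onz(c,u,v,.030).round(4))
E
```

```text
top 35 903.0 [33.675 34.175] (267.6, 242.5) [0.5772 0.1357 0.03  ]
top 45 925.6875 [34.05  34.625] (267.7, 242.5) [0.5772 0.1356 0.03  ]
top 55 952.0625 [34.55  35.125] (267.7, 242.4) [0.5773 0.1356 0.03  ]
scene 35 647.71875 [22.875 36.075] (381.0, 277.3) [0.5786 0.1351 0.03  ]
scene 45 669.0 [23.35 36.5 ] (381.0, 277.3) [0.5786 0.1352 0.03  ]
scene 55 686.9375 [23.7 36.9] (381.1, 277.3) [0.5787 0.1352 0.03  ]
```

carry_out(steps=[[[0.8, 0.9, 0], 0, 1], [[0, 0, 0], 0, 1], [[0, 0, 0], 0, 1], [[0, 0, -1.0], 0, 1], [[0, 0, -1.0], 0, 1], [[0, 0, -1.0], 0, 1], [[0, 0, 0], 0, 1], [[0, 0, 0], 0, 1]])

```text
time: 8.15
position: [0.5768, 0.1356, 0.1091]
tool_rot: [0.889, 0.458, -0.003, -0.003]
ft_force: [0.5, -0.3, -1.4]
grip_width: 0.0137
```

carry_out(steps=[[[-0.1, 0.1, -1.0], 0, 1], [[0, 0, -0.8], 0, 1], [[0, 0, -0.6], 0, 1], [[0, 0, 0], 0, 1], [[0, 0, 0], 0, 1]])

```text
time: 8.65
position: [0.5756, 0.1367, 0.0828]
tool_rot: [0.889, 0.458, -0.003, -0.003]
ft_force: [0.1, 0.8, -0.8]
grip_width: 0.0139
```

carry_out(steps=[[[0, 0, -0.4], 0, 1], [[0, 0, -0.3], 0, 1], [[0, 0, -0.1], 0, 1], [[0, 0, 0], 0, 1]])

```text
time: 9.05
position: [0.5762, 0.1368, 0.0754]
tool_rot: [0.889, 0.458, -0.002, -0.003]
ft_force: [0.1, 0.1, -1.1]
grip_width: 0.0137
```

carry_out(steps=[[[0, 0, -0.1], 0, 1], [[0, 0, 0], 0, 0.5], [[0, 0, 0], 0, 0.5], [[0, 0, 0], 0, 0.5], [[0, 0, 0], 0, 0.5], [[0, 0, 0], 0, 0.5], [[0, 0, 0], 0, 0.5], [[0, 0, 0], 0, 0.5]])

```text
time: 9.85
position: [0.5773, 0.1368, 0.0751]
tool_rot: [0.889, 0.458, -0.001, -0.002]
ft_force: [-0.2, -0.1, 0.4]
grip_width: 0.0434
```

carry_out(steps=[[[0, 0, 1], 0, 0.5], [[0, 0, 2], 0, 0.5], [[0, 0, 3], 0, 0.5], [[0, 0, 3], 0, 0.8], [[0, 0, 3], 0, 1], [[-1, 0, 1.5], 0, 1], [[-2, 1, 0], 0, 1], [[-3, 2, 0], 0, 1], [[-3, 2, 0], 0, 1], [[0, 0, 0], 0, 1]])

```text
time: 10.85
position: [0.485, 0.187, 0.2223]
tool_rot: [0.89, 0.456, 0.003, -0.001]
ft_force: [0.4, -0.6, -0.4]
grip_width: 0.0016
```

```bash
python3 - <<'E'
from h import *
o=robot.get_obs(); print(o["position"],o["tool_rot"].round(3),o["grip_width"])
t=shot("top","top3.png"); s=shot("scene","s3.png"); w=shot("wrist","w3.png")
T,S,W=[cv2.imread('pics/%s.png'%k) for k in("top3","s3","w3")]
out=np.zeros((600,800,3),'uint8'); out[:300,:400]=cv2.resize(W,(400,300)); out[300:,:400]=cv2.resize(T[200:290,180:300],(400,300),interpolation=2); out[300:,400:]=cv2.resize(S[200:320,330:490],(400,300),interpolation=2)
out[:300,400:]=cv2.resize(cv2.imread('pics/scene1.png')[210:300,370:490],(400,300),interpolation=2)
cv2.imwrite('pics/c3.png',np.clip(out*1.5,0,255).astype('uint8'))
E
```

```text
[0.48496052 0.18702928 0.22227486] [ 0.89   0.456  0.003 -0.001] 0.0016381510373182826
```

View pics/c3.png

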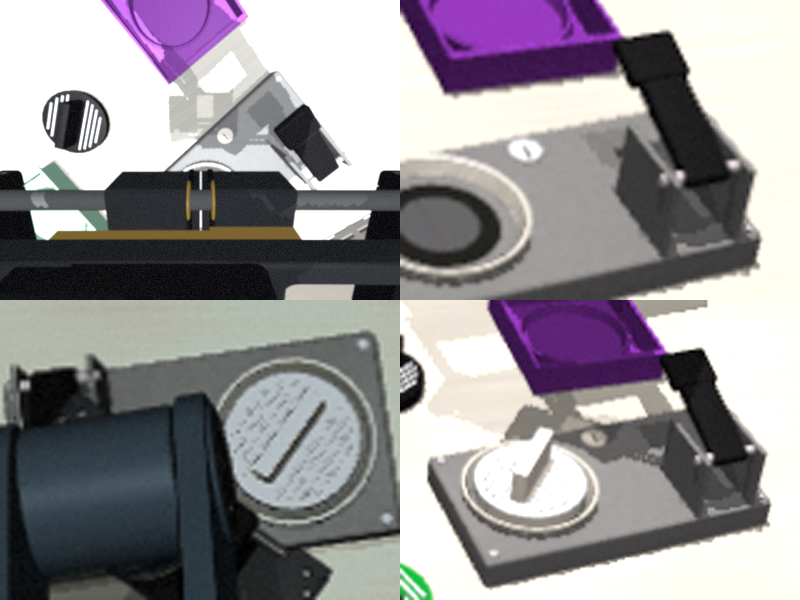

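The prefilter lies flat in the seat, rib up: disc centre near (267,242) in the top picture and level in the scene view. The scene view also shows the hinge pins at (453,263) and (470,259), and the pad's free end from about (435,221) to (452,219).

```bash
python3 - <<'E'
from h import *
s=shot("scene"); t=shot("top"); w=shot("wrist")
print("disc",onz(t,180+288*.3-.35,200+142*.3-.35,.046))
X=np.array([np.cos(.126),np.sin(.126),0]);Y=np.array([-X[1],X[0],0]); S=np.array([.5775,.1353,0])
loc=lambda P:(np.round(P,4),"stand x,y mm",np.round([(P-S)@X*1e3,(P-S)@Y*1e3],1))
for n,c,u,v,z in (("pin1",s,453.2,262.9,.085),("pin2",s,469.7,259,.085),("padA",s,435.2,221.2,.128),("padB",s,453,218.8,.128),("top padend bottom",t,175+44/3.3,200+221/3.3,.117),("top padend bottom",t,175+107/3.3,200+214/3.3,.117),
 ("wrist pad L",w,275*1.6,130*1.6,.128),("wrist pad top",w,303*1.6,106*1.6,.128)): print(n,*loc(onz(c,u,v,z)))
E
```

```text
disc [0.5754321 0.1380944 0.046    ]
pin1 [0.6193 0.2825 0.085 ] stand x,y mm [ 60.  140.7]
pin2 [0.6126 0.3244 0.085 ] stand x,y mm [ 58.6 183.2]
padA [0.5202 0.2699 0.128 ] stand x,y mm [-39.9 140.8]
padB [0.5173 0.3144 0.128 ] stand x,y mm [-37.2 185.2]
top padend bottom [0.5103 0.3119 0.117 ] stand x,y mm [-44.5 183.6]
top padend bottom [0.5146 0.2672 0.117 ] stand x,y mm [-45.8 138.8]
wrist pad L [0.5163 0.2668 0.128 ] stand x,y mm [-44.1 138.2]
wrist pad top [0.5116 0.3036 0.128 ] stand x,y mm [-44.2 175.3]
```

carry_out(steps=[[[0.8, 2.1, 0], 0, 1], [[0.9, 2.1, -0.5], 0, 1], [[0.9, 2.1, -0.5], 0, 1], [[0.9, 2.1, -0.5], 0, 1], [[0.7, 2.0, -0.5], 0, 1], [[0, 0, -0.5], 0, 1], [[0, 0, 0], 0, 1], [[0, 0, 0], 0, 1]])

```text
time: 11.95
position: [0.5409, 0.2869, 0.1933]
tool_rot: [0.893, 0.45, 0.004, 0.001]
ft_force: [0.1, 0.8, 0.2]
grip_width: 0.0008
```

carry_out(steps=[[[-1.3, 0.4, -1], 0, 1], [[0, 0, -1.0], 0, 1], [[0, 0, -0.5], 0, 1], [[0, 0, 0], 0, 1], [[0, 0, 0], 0, 1]])

```text
time: 12.45
position: [0.5293, 0.287, 0.1682]
tool_rot: [0.894, 0.448, 0.005, 0.002]
ft_force: [-0.1, 0.3, 0.1]
grip_width: 0.0006
```

carry_out(steps=[[[-0.2, 0.4, -0.5], 0, 1], [[0, 0, -0.5], 0, 1], [[0, 0, -0.5], 0, 1], [[0, 0, -0.5], 0, 1], [[0, 0, -0.5], 0, 1], [[0, 0, -0.5], 0, 1], [[0, 0, 0], 0, 1]])

```text
time: 13.15
position: [0.5284, 0.2916, 0.1376]
tool_rot: [0.894, 0.448, 0.006, 0.002]
ft_force: [0.1, -0.3, 3.4]
grip_width: 0.0006
```

carry_out(steps=[[[0, 0, -0.5], 0, 1], [[0, 0, -0.5], 0, 1], [[0, 0, -0.5], 0, 1], [[0, 0, -0.5], 0, 1], [[0, 0, 0], 0, 1], [[0, 0, 0], 0, 1]])

```text
time: 13.75
position: [0.5267, 0.2915, 0.1167]
tool_rot: [0.894, 0.448, 0.004, 0.001]
ft_force: [-1.2, -0.1, 5.3]
grip_width: 0.0006
```

carry_out(steps=[[[0.1, 0, -0.4], 0, 1], [[0, 0, 0], 0, 1], [[0, 0, 0], 0, 1], [[0, 0, 0], 0, 1]])

```text
time: 14.15
position: [0.5267, 0.2916, 0.1136]
tool_rot: [0.894, 0.448, 0.004, 0.001]
ft_force: [-1.8, -0.5, 5.7]
grip_width: 0.0004
```

```bash
python3 - <<'E'
from h import *
t=shot("top","top4.png"); s=shot("scene","s4.png")
for i in range(4): cams.camera("top"); o=robot.get_obs(); print(o["time"],o["position"].round(4),o["ft_force"].round(1),o["tool_rot"].round(3))
T,S=[cv2.imread('pics/%s.png'%k) for k in("top4","s4")]
out=np.zeros((600,800,3),'uint8'); out[:300,:400]=cv2.resize(T[200:290,180:300],(400,300),interpolation=2); out[:300,400:]=cv2.resize(S[200:320,330:490],(400,300),interpolation=2)
out[300:,:400]=cv2.resize(S[210:300,400:520],(400,300),interpolation=2)
cv2.imwrite('pics/c4.png',np.clip(out*1.5,0,255).astype('uint8'))
E
```

```text
14.3 [0.5267 0.2916 0.1137] [-1.7 -0.7  5.3] [0.894 0.448 0.004 0.001]
14.35 [0.5267 0.2916 0.1137] [-1.   0.2  4.7] [0.894 0.448 0.004 0.001]
14.4 [0.5267 0.2916 0.1137] [-2.5 -0.1  6. ] [0.894 0.448 0.004 0.001]
14.45 [0.5267 0.2916 0.1137] [-2.7  0.1  4.7] [0.894 0.448 0.004 0.001]
```

View pics/c4.png

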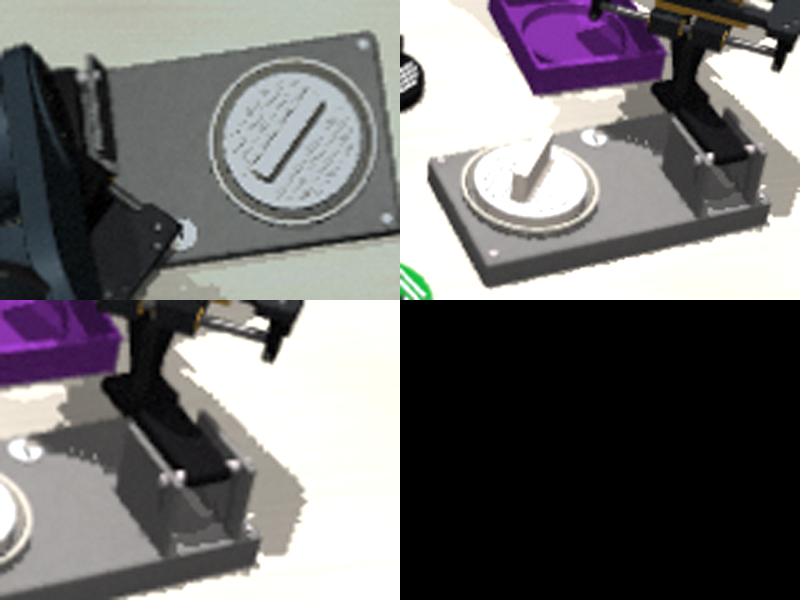

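The lever top now looks flush with the cheeks. The tip is at z ≈ 91.7 mm, against 91 mm at level, and the push is about 5.3 N, against 5.5 N expected. The prefilter is unmoved and concentric in the seat, so I'm handing in.

```bash
python3 -c "
from rig import robot
robot.hand_in(); o=robot.get_obs(); print(o['time'],o['position'],o['ft_force'])"
```

```text
the job is handed in; nothing more can be done
the job is handed in; nothing more can be done
```

I lifted the white prefilter by its rib out of the mint nest, set it down in the stand's seat and let go. I then pressed the lever to level with the closed fingers and handed in while still holding it. The job took about 14.5 s of the 51 s allowed; no verdict is reported.

**Lever:** the fingertips were steady at z ≈ 91.7 mm, against 91 mm at level, which puts the lever within about 0.01 rad. The upward force read between 4.7 and 6.0 N, against 5.5 N expected at level. In the last pictures the lever is flush with the cheeks.

**Prefilter:** in the last pictures it lies flat, rib up, and looks concentric with the seat rim. One rough reading from a picture taken before the press put its centre about 3.5 mm off the seat estimate. That disagrees slightly with the concentric look, but it is inside the 7 mm limit.

**Bystanders:** the arm did not go near the cyclone, crevice tool or brush, but I did not measure them again at the end.

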